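# Dust and peel the clinging cover off a sample tray

## Robot

A 7-joint arm with a two-finger parallel gripper is mounted at the origin on the work surface. World frame = base frame: x ahead of the robot, y to its left, z up, the work surface at z = 0. Lengths are in m, angles in rad, forces in N, time in s.
With the tool pointing down it reaches from about 0.35 to 0.9 m from the base axis. Payload 8.1 kg.
Tool frame: the origin (TCP) lies midway between the tips of the shut fingers; the grasp point (between the pads) lies 19 mm behind it; z points along the fingers, y is the line along which they close (so a half turn about z gives the same grasp; the last joint's range is limited). The gripper opens to 92 mm and grips with 3 to 60 N. Pads are 19 mm wide; open, the fingers measure 130 mm over their backs; the gripper's body (75 mm by 190 mm) begins 47 mm behind the grasp point.
Start: joints at [1.181, 0.434, 0.025, 1.573, -0.012, 1.134, -0.075], TCP at [0.177, -0.599, 0.227] pointing down, gripper open.
Joint ranges: [-2.62, 2.62], [-0.44, 2.09], [-1.27, 1.32], [0.08, 2.57], [-1.32, 4.46], [0.12, 2], [-2.74, 2.74]. Speed limits (rad/s): [2.22, 2.22, 3.01, 3.01, 3.14, 3.14, 3.14].

## Interface

Orientations are given as a rotation vector (axis times angle).
In Python, from cell import arm gives the robot as it stands.
- The arm moves only by the tool move_arm, never from a script. Its argument "motion" is a list of rows, each an object of numbers: "tx", "ty", "tz": the shift along the tool's x, y, z normalised to -1 to 1, where 1 is 1000 mm; "twist": the turn about the tool's z normalised to -1 to 1, where 1 is pi/2 rad. In form: [{"tx": .., "ty": .., "tz": .., "twist": ..}, ...]. A call has 1 to 12 rows; each row shifts and turns the commanded pose from where the row before left it, along the tool's axes as they then stand; what a row does not reach is not made up. A row lasts 1/10 s, in which the tool goes at most 50 mm and 8.59 degrees, less where a joint would pass 70% of its speed; a pose out of reach is approached as far as the arm can. A call with a number of a shift or a turn outside -1 to 1 is refused whole. A call with a gripper value outside its range is refused whole. "gripper" is the gripper's target within -1 to 1 (shut at 1, half-way at 0, fully open at -1), set as the call begins (left out, the last holds). The fingers move at their own pace and stop on an object; "squeeze" is the grip in N (left out, the last holds). Time passes only in rows, so rows that do not move let the fingers close. It gives the time, the measured TCP pose, the force, the opening and the grip force at its end, in the units of the state.
- arm.observe(): the state, without advancing time (a new reading comes with each control period).
- arm.get_image(name): name is "scene" or "top" or "wrist"; returns the picture (384x512x3 uint8, red, green, blue); there is no depth.
- arm.calibration(name): a dict with "K" (3x3 intrinsics, pixels), "T" (4x4, takes a point from camera to world coordinates). Camera axes: x right, y down, z forward; pixel columns grow to the right and rows downward; lengths in m; the calibration is good to about 2 mm. The wrist camera is an equidistant fisheye: a pixel r from the principal point sees the ray r / f radians off the axis. A picture is of the moment at which its call begins: read the wrist's pose just before it. calibration takes no time and is no camera call; for the wrist camera it gives the pose at the moment of the call.
- arm.sign_off(): hands the job in; it is judged then, once.
Trained networks look in the newest picture that a camera, given by its name, has taken for a name from the list of things; names that differ only in an ending like _2 or _b are one class to them, and where a whole thing is asked for, a point or a joint stands for the part that bears it (a point fixed in the world has none). Each returns a list of dicts, best first, with "conf" (0 to 1); they miss things now and then, are a little off and sometimes report something else, mostly with a low value. They report only what shows in the picture. A call takes as long as a camera call. They do not tell look-alikes from the thing itself.
- arm.look_for(camera, query): "point" ([column, row] as shares, 0 to 1, of the picture: columns of its width, rows of its height, amid what is visible of it).
- arm.regions_of(camera, query): "region" (384x512 bool, what is visible of it) and "point" ([column, row] as shares, 0 to 1, of the picture: columns of its width, rows of its height, amid what is visible of it).
- arm.place_of(camera, query): "point" ([column, row] as shares, 0 to 1, of the picture: columns of its width, rows of its height: a listed point, or the origin of a listed thing).
The state is a dict: "clock": time; "joints": joint angles; "dq": joint speeds; "joint_efforts": joint torques, N m; "position": TCP position; "ee_rot": TCP orientation; "force": force on the tool from outside, world axes, zero at the start; "ft_torque": the same for the moment, N m; "width": opening from 0.0 (shut) to 1.0 (fully open); "gripper_force": force on a finger pad.
Only numpy, scipy, OpenCV 4.12 (cv2) and the standard library are available. Lean on these libraries where they do the work, as an engineer would, in place of code of your own. Each camera call takes 0.05 s, during which the arm holds its last target. There are 200 camera calls.

## Task

Dust the closed sample tray before opening it: with the dusting block, wipe the cover along its middle in one lengthwise pass with light steady pressure, from the end without the pull ear to the end with it, then stand the block back on the bench. The cover clings to the tray, so take it by the ear and peel it up from that corner while the opposite corner still rests, leaving the tray on the bench in its place. Finish while still holding the cover, still and about level, centred over the dark mat and at least 10 cm above the bench; leave the bottle, jar and beaker alone.

Things in the scene. Friction and masses are not known exactly. Their poses are not given: they have to be found in the camera images.
- tray: loose aluminium sample tray, 170 (x) by 120 (y) by 28 mm high, about 0.5 kg with its vials, standing on the bench under the cover. Origin: centre of its underside, z up, x along its length. The mat and the tray are on opposite sides (left or right) of the bench, either way round
- cover: loose grey plastic cover, 0.08 kg: flat plate 180 (x) by 130 (y) by 5 mm; a plug under it reaches 12 mm down inside the tray with 3 mm play. Origin: centre of the plate's underside, which rests on the tray's rim 28 mm above the bench; x along its length, as the tray's, z up; top face at z = +5 mm. An upright pull ear stands at the corner at +x, +y
- ear (a point): middle of the top edge of the cover's pull ear, at (73, 48, 41) mm in the cover's frame (axes as the cover's). The ear is an upright plate 8 mm thick, 32 mm wide and 36 mm tall above the cover's top face, set across the corner: its thickness runs along the diagonal direction (1, 1, 0) of the cover's frame
- ear_corner (a point): corner of the cover under the ear, at (83, 58, 0) mm in the cover's frame, on the plate's underside
- far_corner (a point): diagonally opposite corner of the cover, at (-83, -58, 0) mm in its frame, on the plate's underside: the cover turns about it when peeled. The cover clings to the tray near all four corners (sprung catches, a little over 1 N each, felt from 1 mm of lift, gone by 5 mm): pulled straight up all hold at once and may carry the tray along; peeled, they let go in turn
- block: loose wooden dusting block, 58 mm tall, 0.12 kg, on the bench between tray and mat. Origin: centre of the underside of its felt sole, unpressed; z up. Sole 52 (x) by 46 (y) mm; the carrier plate above it ends at z = 22 mm; the rib for gripping, 16 mm thick (x), 40 mm long (y), rises from there to 58 mm. The sole is sprung: it gives from 1.4 N, 0.7 N more per mm, 6 mm at most
- mat: dark rubber mat lying fixed on the bench, 160 by 160 by 3 mm. Origin: centre of its underside
- bottle: white bottle with an orange cap, loose bystander, 60 mm across, 150 mm tall, origin at the centre of its foot
- jar: amber glass jar, loose bystander, 52 mm across, 65 mm tall, origin at the centre of its foot
- beaker: glass beaker, loose bystander, 60 mm across, 70 mm tall, origin at the centre of its foot
There are look-alikes about, which are no part of the job. Leave any blue look-alike of the block alone.

How it is judged:
By the outcome, as a careful person would: the job done as asked, in the order asked, and still so for the second after the job is handed in, while the arm keeps its last pose, push and grip.
It also fails if it takes over 72 s, if anything falls off the work surface, if the arm or the gripper's body presses on something with over 40 N, if the wrist force passes 120 N, or if a joint passes its speed limit or range.

## Working session

There is one attempt and no reset: what is moved stays moved. The work goes in short steps, Python scripts to look and compute and a tool call to move; the robot and the scene stay as the last step left them, time stands still between calls to the robot, and variables do not carry over. Pictures are saved under pics/ and viewed, at most 10 in all, crops included, and the job is handed in when it is done.

Besides the shell and the picture viewer there is one more tool, called after ">>>" by a JSON object that holds its "fn" and its "kwargs", one argument or row to a line. move_arm: Moves the arm, as the interface text tells. Scaled input: -1 to 1 covers 1000 mm each way for a shift and pi/2 rad each way for a turn. Its arguments: {"type":"object","properties":{"motion":{"type":"array","items":{"type":"object","properties":{"tx":{"type":"number"},"ty":{"type":"number"},"tz":{"type":"number"},"twist":{"type":"number"}}}},"gripper":{"type":"number"},"squeeze":{"type":"number"}},"required":["motion"]}

```bash
ls; mkdir -p pics
python3 - <<'E'
from cell import arm
import cv2
print(arm.observe())
for n in("scene","top"):
    im=arm.get_image(n); cv2.imwrite(f"pics/{n}0.png",im[:,:,::-1])
    c=arm.calibration(n); print(n,c["K"].tolist(),c["T"].round(3).tolist())
    for q in("tray","cover","ear","ear_corner","far_corner","block","mat","bottle","jar","beaker"):
        print(q,[( (round(d["point"][0]*512,1),round(d["point"][1]*384,1)),round(d["conf"],2)) for d in arm.place_of(n,q)])
E
```

```text
pics
{'clock': 0.0, 'joints': array([ 1.18143378,  0.43519399,  0.02503191,  1.57406464, -0.01158307,
        1.13402151, -0.07512586]), 'dq': array([ 0.00042776,  0.00125574, -0.00094686, -0.00087428,  0.00058892,
        0.00166844, -0.0002753 ]), 'joint_efforts': array([ 1.20613731e-03, -6.67855024e+01,  9.85604301e-01, -3.14452457e+01,
       -6.05173758e-02,  4.27647424e-02,  1.52969569e-04]), 'position': array([ 0.17654639, -0.59902569,  0.22597624]), 'ee_rot': array([-3.10791112e+00, -4.48470626e-01,  6.22850086e-04]), 'force': array([-0.19407429, -0.30663093, -0.81815683]), 'ft_torque': array([-0.01704001, -0.04286489, -0.0397306 ]), 'gripper_force': 0.0, 'width': 1.0020026217301512}
scene [[352.58204068544984, 0.0, 258.45321229679706], [0.0, 352.58204068544984, 186.6658124200417], [0.0, 0.0, 1.0]] [[0.657, 0.534, -0.533, 1.116], [0.754, -0.45, 0.479, -0.448], [0.016, -0.716, -0.698, 0.748], [0.0, 0.0, 0.0, 1.0]]
tray [((281.4, 158.1), 0.52), ((313.7, 144.9), 0.3)]
cover [((283.5, 149.5), 0.84)]
ear [((310.7, 150.1), 0.84), ((164.6, 216.7), 0.58)]
ear_corner [((317.0, 157.1),
[... 156 characters left out ...]
le [((292.9, 249.5), 0.93)]
jar [((353.8, 175.6), 0.61)]
beaker [((179.6, 301.2), 0.86)]
top [[410.0548319858609, 0.0, 254.52727233063024], [0.0, 410.0548319858609, 195.29909056464956], [0.0, 0.0, 1.0]] [[-0.01, -0.984, 0.18, 0.38], [-1.0, 0.01, -0.003, -0.01], [0.001, -0.18, -0.984, 1.12], [0.0, 0.0, 0.0, 1.0]]
tray [((361.7, 153.2), 0.42), ((149.9, 198.0), 0.26)]
cover [((170.6, 226.8), 0.82)]
ear [((148.0, 201.1), 0.87), ((190.1, 258.2), 0.52)]
ear_corner [((145.9, 199.5), 0.56)]
far_corner [((190.9, 255.3), 0.75)]
block [((260.5, 240.7), 0.92), ((256.8, 199.1), 0.88)]
mat [((330.0, 237.7), 0.57)]
bottle [((255.6, 131.9), 0.83)]
jar [((133.6, 154.4), 0.56)]
beaker [((364.9, 151.4), 0.94)]
```

Run:
```python
import cv2,numpy as np
a=cv2.imread("pics/scene0.png");b=cv2.imread("pics/top0.png")
cv2.imwrite("pics/s1.png",cv2.resize(a[100:340,120:400],None,fx=2.4,fy=2.4,interpolation=2))
cv2.imwrite("pics/t1.png",cv2.resize(b[100:320,90:400],None,fx=2.5,fy=2.5,interpolation=2))
```

```text
(no output)
```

View pics/s1.png

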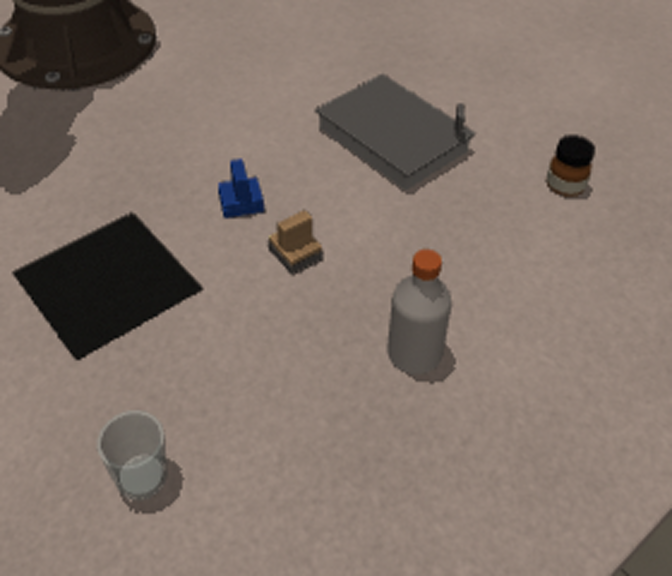

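View pics/t1.png

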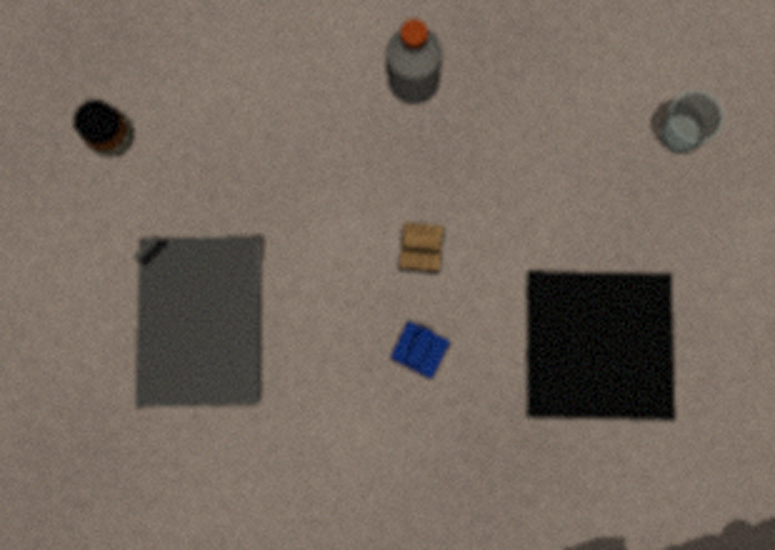

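The scene view shows the grey covered tray (ear at its right-front corner), the wooden block at (295,245), the blue look-alike at (240,190) and the mat on the left. The top view shows the ear at (152,251), the cover (200,320), the block (422,248) and the mat (600,345), with the cover about axis-aligned.

```bash
cat > h.py <<'E'
from cell import arm
import numpy as np,cv2
def ray(n,uv,c=None):
    c=c or arm.calibration(n);K,T=c["K"],c["T"]
    d=np.array([(uv[0]-K[0,2])/K[0,0],(uv[1]-K[1,2])/K[1,1],1.])
    if n=="wrist":
        r=np.hypot(d[0],d[1]);d=np.array([*(d[:2]/max(r,1e-9)*np.sin(r)),np.cos(r)])
    return T[:3,3],T[:3,:3]@d/np.linalg.norm(d)
def onz(n,uv,z,c=None):
    o,d=ray(n,uv,c);return o+d*(z-o[2])/d[2]
def tri(rs):
    A=np.zeros((3,3));b=np.zeros(3)
    for o,d in rs:
        P=np.eye(3)-np.outer(d,d);A+=P;b+=P@o
    p=np.linalg.solve(A,b);return p,[round(1e3*np.linalg.norm((np.eye(3)-np.outer(d,d))@(p-o)),1) for o,d in rs]
def rect(n,mask,z):
    cs,_=cv2.findContours(mask.astype(np.uint8),cv2.RETR_EXTERNAL,cv2.CHAIN_APPROX_NONE)
    c=max(cs,key=cv2.contourArea)[:,0]
    w=np.array([onz(n,p,z)[:2] for p in c],np.float32)
    return cv2.minAreaRect(w*1000)
E
python3 - <<'E'
from h import *
# point triangulation
P={"ear":((310.7,150.1),(148,201.1)),"far_corner":((253.7,147),(190.9,255.3)),"ear_corner":((317,157.1),(145.9,199.5)),"cover":((283.5,149.5),(170.6,226.8)),"block":((244.7,202.6),(256.8,199.1)),"mat":((162.4,216.7),(330,237.7)),"bottle":((292.9,249.5),(255.6,131.9)),"jar":((353.8,175.6),(133.6,154.4)),"beaker":((179.6,301.2),(364.9,151.4))}
for k,(s,t) in P.items():
    p,e=tri([ray("scene",s),ray("top",t)]);print(k,p.round(4),e)
for n in("scene","top"):
    arm.get_image(n)
    for q,z in(("cover",.033),("mat",.003),("block",.022)):
        for r in arm.regions_of(n,q): print(n,q,round(r["conf"],2),r["region"].sum(),[np.round(x,1) for x in rect(n,r["region"],z)])
E
```

```text
ear [0.5635 0.2688 0.0493] [np.float64(0.1), np.float64(0.1)]
far_corner [0.4201 0.154  0.0337] [np.float64(1.5), np.float64(1.5)]
ear_corner [0.5757 0.2858 0.0181] [np.float64(3.5), np.float64(3.5)]
cover [0.4968 0.2106 0.0403] [np.float64(1.9), np.float64(1.9)]
block [ 0.5745 -0.0172  0.0098] [np.float64(2.9), np.float64(2.9)]
mat [ 0.4652 -0.218   0.0027] [np.float64(0.6), np.float64(0.6)]
bottle [ 0.7728 -0.0172 -0.0063] [np.float64(1.7), np.float64(1.7)]
jar [0.7041 0.3248 0.005 ] [np.float64(1.2), np.float64(1.2)]
beaker [ 0.7097 -0.3218  0.0041] [np.float64(5.1), np.float64(5.1)]
scene cover 0.97 1443 [array([493.2, 226.3]), array([183.7, 154.1]), np.float64(1.7)]
scene mat 0.75 2517 [array([ 467.1, -215.1]), array([158.4, 163.4]), np.float64(88.3)]
scene mat 0.47 1529 [array([466.7, 259.3]), array([195.1, 170.3]), np.float64(0.4)]
scene block 0.83 303 [array([453.2, -14.6]), array([ 51.1, 103.9]), np.float64(62.1)]
scene block 0.82 331 [array([573. , -21.3]), array([53.6, 86.6]), np.float64(64.5)]
top cover 0.94 3375 [array([493.1, 216.7]), array([181.9, 137. ]), np.float64(1.0)]
top mat 0.56 3419 [array([ 465.7, -217. ]), array([158.8, 158. ]), np.float64(89.1)]
top block 0.77 353 [array([569.7, -24.1]), array([46.3, 57.9]), np.float64(89.1)]
top block 0.55 376 [array([460.2, -20.9]), array([56.1, 50.1]), np.float64(62.8)]
top block 0.39 3325 [array([495.3, 217.2]), array([183.2, 133.7]), np.float64(2.2)]
```

>>> {"fn": "move_arm", "kwargs": {
  "motion": [
    {"twist": -0.0909},
    {"twist": -0.0909},
    {"twist": -0.0909},
    {"twist": -0.0909},
    {"twist": -0.0909},
    {"twist": -0.0909},
    {"twist": -0.0909},
    {"twist": -0.0909},
    {"twist": -0.0909}
  ],
  "gripper": -0.2
}}

```text
invalid input
```

>>> {"fn": "move_arm", "kwargs": {
  "motion": [
    {"tx": 0.038, "ty": 0.026},
    {"tx": 0.038, "ty": 0.026},
    {"tx": 0.038, "ty": 0.026},
    {"tx": 0.038, "ty": 0.026},
    {"tx": 0.038, "ty": 0.026},
    {"tx": 0.038, "ty": 0.026},
    {"tx": 0.038, "ty": 0.026},
    {"tx": 0.038, "ty": 0.026},
    {"tx": 0.038, "ty": 0.026},
    {"tx": 0.038, "ty": 0.026},
    {"tx": 0.038, "ty": 0.026},
    {"tx": 0.038, "ty": 0.026}
  ]
}}

```text
invalid input
```

>>> {"fn": "move_arm", "kwargs": {
  "motion": [
    {"tx": 0, "ty": 0, "tz": 0, "twist": -0.0909},
    {"tx": 0, "ty": 0, "tz": 0, "twist": -0.0909},
    {"tx": 0, "ty": 0, "tz": 0, "twist": -0.0909},
    {"tx": 0, "ty": 0, "tz": 0, "twist": -0.0909},
    {"tx": 0, "ty": 0, "tz": 0, "twist": -0.0909},
    {"tx": 0, "ty": 0, "tz": 0, "twist": -0.0909},
    {"tx": 0, "ty": 0, "tz": 0, "twist": -0.0909},
    {"tx": 0, "ty": 0, "tz": 0, "twist": -0.0909},
    {"tx": 0, "ty": 0, "tz": 0, "twist": -0.0909}
  ],
  "gripper": -0.2
}}

```text
clock: 2.4
position: [0.1767, -0.5995, 0.2268]
ee_rot: [2.214, 2.229, -0.0]
force: [0.5, 0.1, 0.8]
width: 0.597
gripper_force: 0.0
```

>>> {"fn": "move_arm", "kwargs": {
  "motion": [
    {"tx": 0.041, "ty": 0.027, "tz": 0, "twist": 0},
    {"tx": 0.041, "ty": 0.027, "tz": 0, "twist": 0},
    {"tx": 0.041, "ty": 0.027, "tz": 0, "twist": 0},
    {"tx": 0.041, "ty": 0.027, "tz": 0, "twist": 0},
    {"tx": 0.041, "ty": 0.027, "tz": 0, "twist": 0},
    {"tx": 0.041, "ty": 0.027, "tz": 0, "twist": 0},
    {"tx": 0.041, "ty": 0.027, "tz": 0, "twist": 0},
    {"tx": 0.041, "ty": 0.027, "tz": 0, "twist": 0},
    {"tx": 0.041, "ty": 0.027, "tz": 0, "twist": 0},
    {"tx": 0.041, "ty": 0.027, "tz": 0, "twist": 0},
    {"tx": 0.041, "ty": 0.027, "tz": 0, "twist": 0},
    {"tx": 0.041, "ty": 0.027, "tz": 0, "twist": 0}
  ]
}}

```text
clock: 3.6
position: [0.5012, -0.1056, 0.2271]
ee_rot: [2.22, 2.221, 0.0]
force: [-0.1, -1.0, 0.6]
width: 0.596
gripper_force: 0.0
```

>>> {"fn": "move_arm", "kwargs": {
  "motion": [
    {"tx": 0.04, "ty": 0.03, "tz": 0, "twist": 0},
    {"tx": 0.04, "ty": 0.03, "tz": 0, "twist": 0},
    {"tx": 0, "ty": 0, "tz": 0, "twist": 0},
    {"tx": 0, "ty": 0, "tz": 0, "twist": 0}
  ]
}}

```text
clock: 4.0
position: [0.5605, -0.0257, 0.2264]
ee_rot: [-2.217, -2.225, 0.0]
force: [-0.7, -0.2, -0.6]
width: 0.603
gripper_force: 0.0
```

Run:
```python
from h import *
print(arm.observe()["position"])
c=arm.calibration("wrist");print(c["K"].tolist(),c["T"].round(4).tolist())
im=arm.get_image("wrist");cv2.imwrite("pics/w1.png",im[:,:,::-1])
for q in("block","ear","far_corner"):
    for r in arm.place_of("wrist",q):
        u=np.array(r["point"])*[512,384];print(q,round(r["conf"],2),u.round(1),onz("wrist",u,{"block":0.,"ear":.069,"far_corner":.028}[q],c).round(4))
```

```text
[ 0.56050584 -0.02569983  0.22644122]
[[297.3186396354542, 0.0, 256.0214294347875], [0.0, 297.3186396354542, 193.22857641634567], [0.0, 0.0, 1.0]] [[1.0, 0.0031, 0.0015, 0.5608], [0.0034, -0.9581, -0.2865, 0.0515], [0.0005, 0.2865, -0.9581, 0.3839], [0.0, 0.0, 0.0, 1.0]]
block 0.9 [180.5 157.6] [ 0.4603 -0.014   0.    ]
block 0.81 [263.6 166. ] [ 0.5712 -0.0259  0.    ]
far_corner 0.86 [136.3  28.3] [0.4116 0.1588 0.028 ]
```

View pics/w1.png

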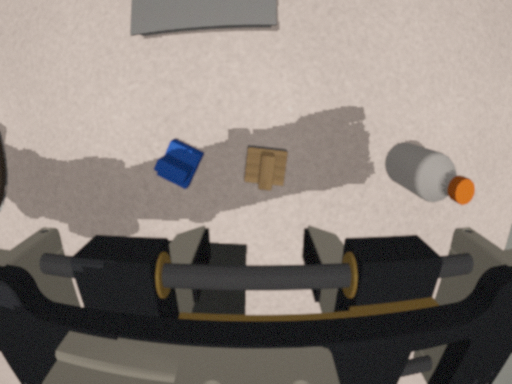

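The wrist view shows the wooden block at (265,168), its rib along image vertical, near the fingers' midline; the blue one is at (180,163), and the cover's edge at the top.

>>> {"fn": "move_arm", "kwargs": {
  "motion": [
    {"tx": 0.002, "ty": 0.006, "tz": 0.04, "twist": 0},
    {"tx": 0.001, "ty": 0.005, "tz": 0.046, "twist": 0},
    {"tx": 0, "ty": 0, "tz": 0, "twist": 0},
    {"tx": 0, "ty": 0, "tz": 0, "twist": 0}
  ]
}}

```text
clock: 4.6
position: [0.5706, -0.025, 0.1412]
ee_rot: [-2.221, -2.22, 0.002]
force: [0.4, 0.5, 1.3]
width: 0.602
gripper_force: 0.0
```

Run:
```python
from h import *
print(arm.observe()["position"])
c=arm.calibration("wrist")
im=arm.get_image("wrist");bgr=im[:,:,::-1].copy();cv2.imwrite("pics/w2.png",bgr)
for r in arm.place_of("wrist","block"):
    u=np.array(r["point"])*[512,384];print(round(r["conf"],2),u.round(1),onz("wrist",u,0,c).round(4))
for r in arm.regions_of("wrist","block"):
    m=r["region"];ys,xs=np.nonzero(m);print(r["conf"],xs.min(),xs.max(),ys.min(),ys.max())
cv2.imwrite("pics/w2c.png",cv2.resize(bgr[70:330,150:400],None,fx=2.3,fy=2.3,interpolation=2))
a=cv2.imread("pics/w1.png");cv2.imwrite("pics/w1c.png",cv2.resize(a[130:210,220:320],None,fx=7,fy=7,interpolation=2))
```

```text
[ 0.57057281 -0.02500923  0.14116324]
0.85 [151.3 174.7] [ 0.4585 -0.0163  0.    ]
0.84 [256.4 179.5] [ 0.5715 -0.0223  0.    ]
0.81 116 180 148 210
0.78 231 285 156 217
```

View pics/w2c.png

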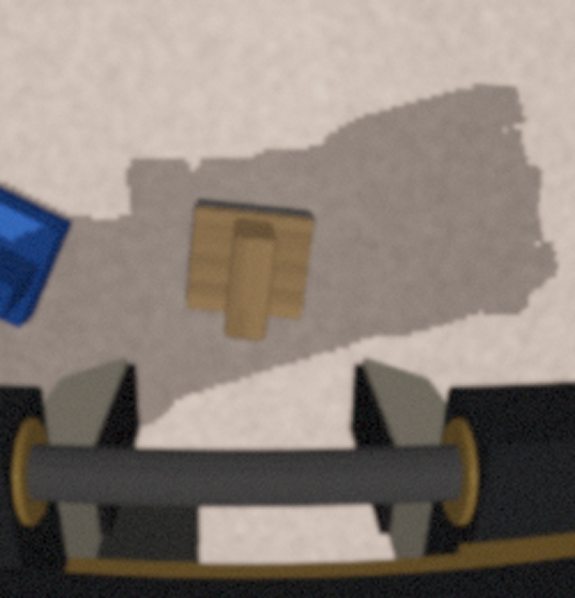

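View pics/w1c.png

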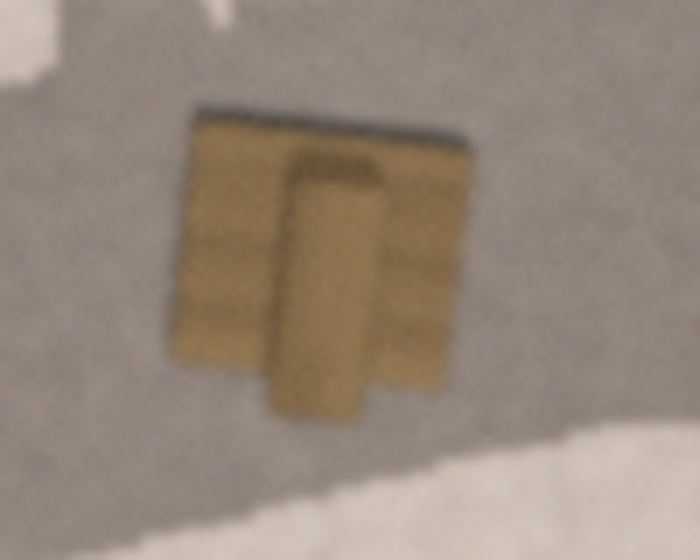

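The close-ups show the block (rib top about (250,288) in the first crop, (325,300) in the second), turned by a few degrees against the fingers.

Run:
```python
from h import *
c2=arm.calibration("wrist")
# pose1 camera = same orientation; shift by measured TCP difference
c1={"K":c2["K"],"T":c2["T"].copy()}
c1["T"][:3]=[[1,.0031,.0015,.5608],[.0034,-.9581,-.2865,.0515],[.0005,.2865,-.9581,.3839]]
print(c2["T"].round(4).tolist())
A=[(234,238),(274,238),(225,337),(266,339),(196,205),(313,216),(188,305),(302,318)]
B=[(297,180),(381,187),(268,412),(356,420),(197,118),(470,147),(173,360),(443,388)]
Q=[]
for a,b in zip(A,B):
    u2=np.array(a)/2.3+[150,70]-.3;u1=np.array(b)/7+[220,130]-.4
    p,e=tri([ray("wrist",u2,c2),ray("wrist",u1,c1)]);print(p.round(4),e)
    Q.append([onz("wrist",u2,.058 if len(Q)<4 else .022,c2),onz("wrist",u1,.058 if len(Q)<4 else .022,c1)])
Q=np.array(Q);print(Q[:4].mean(0).round(4),Q[4:].mean(0).round(4))
for k in(0,1):
    q=Q[:,k,:2]
    for i,j,o in((0,2,90),(1,3,90),(0,1,0),(2,3,0),(4,5,0),(6,7,0),(4,6,90),(5,7,90)):
        d=q[j]-q[i];print(round((np.degrees(np.arctan2(d[1],d[0]))-o+90)%180-90,1),round(1e3*np.hypot(*d),1),end="; ")
    print()
```

```text
[[1.0, -0.0014, 0.0042, 0.5723], [-0.0002, -0.9579, -0.2871, 0.053], [0.0044, 0.2871, -0.9579, 0.3007], [0.0, 0.0, 0.0, 1.0]]
[ 0.5688 -0.0053  0.0422] [np.float64(0.8), np.float64(0.8)]
[ 0.5846 -0.0096  0.0232] [np.float64(1.4), np.float64(1.4)]
[ 0.5646 -0.0428  0.0512] [np.float64(1.3), np.float64(1.3)]
[ 0.5801 -0.0447  0.0486] [np.float64(1.9), np.float64(1.9)]
[ 0.5501 -0.0038 -0.0239] [np.float64(0.7), np.float64(0.7)]
[ 0.6045 -0.0078 -0.0152] [np.float64(1.6), np.float64(1.6)]
[ 0.5462 -0.0484 -0.0055] [np.float64(0.9), np.float64(0.9)]
[ 0.5975 -0.0478  0.0157] [np.float64(1.6), np.float64(1.6)]
[[ 0.5753 -0.0217  0.058 ]
 [ 0.5725 -0.0218  0.058 ]] [[ 0.5758 -0.0208  0.022 ]
 [ 0.573  -0.0214  0.022 ]]
-5.3 38.7; -3.7 39.4; -0.0 14.6; -3.1 15.6; -5.5 48.8; -7.0 49.6; -5.6 43.7; -4.6 45.0; 
-6.6 38.4; -5.0 38.6; -4.4 13.4; -5.2 14.4; -5.7 48.2; -5.9 48.9; -5.8 44.0; -4.8 44.1;
```

>>> {"fn": "move_arm", "kwargs": {
  "motion": [
    {"tx": 0.0035, "ty": 0.0035, "tz": 0, "twist": 0.059},
    {"tx": 0, "ty": 0, "tz": 0.04, "twist": 0},
    {"tx": 0, "ty": 0, "tz": 0.04, "twist": 0},
    {"tx": 0, "ty": 0, "tz": 0.024, "twist": 0},
    {"tx": 0, "ty": 0, "tz": 0.01, "twist": 0},
    {"tx": 0, "ty": 0, "tz": 0, "twist": 0},
    {"tx": 0, "ty": 0, "tz": 0, "twist": 0}
  ]
}}

```text
clock: 5.45
position: [0.5761, -0.0205, 0.0285]
ee_rot: [2.32, 2.116, 0.003]
force: [-0.2, 0.3, 0.3]
width: 0.601
gripper_force: 0.0
```

>>> {"fn": "move_arm", "kwargs": {
  "motion": [
    {"tx": 0, "ty": 0, "tz": 0, "twist": 0},
    {"tx": 0, "ty": 0, "tz": 0, "twist": 0},
    {"tx": 0, "ty": 0, "tz": 0, "twist": 0},
    {"tx": 0, "ty": 0, "tz": 0, "twist": 0},
    {"tx": 0, "ty": 0, "tz": 0, "twist": 0},
    {"tx": 0, "ty": 0, "tz": 0, "twist": 0},
    {"tx": 0, "ty": 0, "tz": 0, "twist": 0},
    {"tx": 0, "ty": 0, "tz": 0, "twist": 0}
  ],
  "gripper": 1,
  "squeeze": 25
}}

```text
clock: 6.25
position: [0.5745, -0.0207, 0.0266]
ee_rot: [-2.321, -2.117, 0.001]
force: [-0.7, 0.4, 1.5]
width: 0.174
gripper_force: 25.0
```

>>> {"fn": "move_arm", "kwargs": {
  "motion": [
    {"tx": 0, "ty": 0, "tz": -0.02, "twist": 0},
    {"tx": 0, "ty": 0, "tz": -0.04, "twist": 0},
    {"tx": 0, "ty": 0, "tz": -0.045, "twist": 0},
    {"tx": 0, "ty": 0, "tz": -0.045, "twist": -0.059},
    {"tx": 0.035, "ty": -0.015, "tz": -0.02, "twist": 0},
    {"tx": 0.035, "ty": -0.015, "tz": 0, "twist": 0},
    {"tx": 0.035, "ty": -0.015, "tz": 0, "twist": 0},
    {"tx": 0.035, "ty": -0.015, "tz": 0, "twist": 0},
    {"tx": 0.03, "ty": -0.01, "tz": 0, "twist": 0},
    {"tx": 0, "ty": 0, "tz": 0, "twist": 0},
    {"tx": 0, "ty": 0, "tz": 0, "twist": 0},
    {"tx": 0, "ty": 0, "tz": 0, "twist": 0}
  ]
}}

```text
clock: 7.45
position: [0.5049, 0.1482, 0.1965]
ee_rot: [2.221, 2.221, -0.001]
force: [-0.4, -0.6, -1.1]
width: 0.173
gripper_force: 25.0
```

Run:
```python
from h import *
s=arm.observe();print(s["position"],s["force"],s["width"])
c=arm.calibration("wrist")
im=arm.get_image("wrist");bgr=im[:,:,::-1].copy();cv2.imwrite("pics/w3.png",bgr)
np.save("w3T.npy",c["T"])
for q,z in(("ear",.069),("ear_corner",.028),("far_corner",.028),("cover",.028)):
  for r in arm.place_of("wrist",q):
    u=np.array(r["point"])*[512,384];print(q,round(r["conf"],2),u.round(1),onz("wrist",u,z,c).round(4))
```

```text
[0.50490957 0.14820066 0.19648805] [-0.43461565 -0.64118435 -1.1260176 ] 0.17347939395065534
ear 0.91 [319.8  68.2] [0.5664 0.2642 0.069 ]
ear_corner 0.84 [320.8  62.9] [0.5763 0.2759 0.028 ]
far_corner 0.72 [173.7 169.1] [0.4111 0.1567 0.028 ]
cover 0.64 [320.8  66.1] [0.5763 0.2723 0.028 ]
cover 0.62 [245.4 111.4] [0.4942 0.2202 0.028 ]
```

View pics/w3.png

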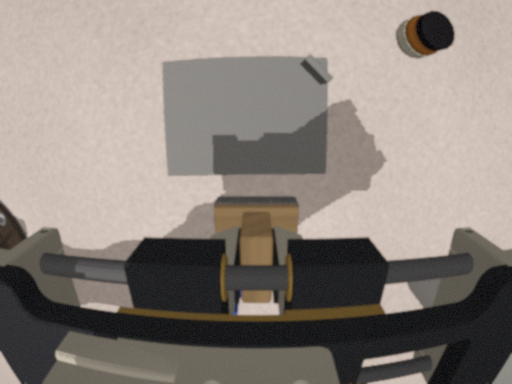

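The wrist view shows the whole cover with corners about (163,62), (327,57), (326,173), (168,175), ear at (316,70), and the block firmly held at (256,215).

Run:
```python
from h import *
c=arm.calibration("wrist")
b=cv2.imread("pics/w3.png")
def fit(P,M):
    mp=P.mean(0);mm=M.mean(0);U,S,V=np.linalg.svd((M-mm).T@(P-mp));R=(U@V).T
    return mp-R@mm,np.degrees(np.arctan2(R[1,0],R[0,0])),1e3*np.linalg.norm(P-mp-(M-mm)@R.T,axis=1)
g=cv2.cvtColor(b,cv2.COLOR_BGR2GRAY)
q=cv2.cornerSubPix(cv2.GaussianBlur(g,(3,3),0),np.array([(163,62),(327,57),(168,175),(326,173)],np.float32).reshape(-1,1,2),(5,5),(-1,-1),(3,50,.01))[:,0]
print(q)
P=np.array([onz("wrist",u,.033,c)[:2] for u in q]);M=np.array([(-90,65),(90,65),(-90,-65),(90,-65)])/1000
print(P.round(4),fit(P,M))
t=cv2.imread("pics/top0.png");g=cv2.cvtColor(t,cv2.COLOR_BGR2GRAY)
q=cv2.cornerSubPix(cv2.GaussianBlur(g,(3,3),0),np.array([(146,194),(195,194),(145,262),(194,261)],np.float32).reshape(-1,1,2),(5,5),(-1,-1),(3,50,.01))[:,0]
print(q);P=np.array([onz("top",u,.033)[:2] for u in q]);M=np.array([(90,65),(90,-65),(-90,65),(-90,-65)])/1000
print(P.round(4),fit(P,M))
# ear top: two views
print(tri([ray("wrist",(319.8,68.2),c),ray("top",(148,201.1))]),tri([ray("wrist",(319.8,68.2),c),ray("scene",(310.7,150.1))]))
```

```text
[[161.96915  61.60562]
 [326.48563  57.78951]
 [167.56102 175.39062]
 [324.71252 173.2304 ]]
[[0.403  0.2798]
 [0.5816 0.2817]
 [0.4046 0.151 ]
 [0.5829 0.153 ]] (array([0.4930072 , 0.21636936]), np.float64(0.652717721613141), array([0.90493462, 0.95324716, 1.0102058 , 1.00202823]))
[[146.5566  195.87549]
 [195.23459 193.47272]
 [144.12714 262.94614]
 [193.50043 260.97806]]
[[0.5807 0.2775]
 [0.5859 0.1465]
 [0.4024 0.2773]
 [0.4061 0.1482]] (array([0.49377251, 0.2123789 ]), np.float64(0.5264408095576932), array([2.57431327, 2.32146286, 1.09112409, 2.40615171]))
(array([0.56135538, 0.26225248, 0.07903118]), [np.float64(3.0), np.float64(3.0)]) (array([0.56826059, 0.26526085, 0.05434851]), [np.float64(1.8), np.float64(1.8)])
```

>>> {"fn": "move_arm", "kwargs": {
  "motion": [
    {"tx": 0.033, "ty": -0.035, "tz": 0, "twist": -0.0078},
    {"tx": 0.033, "ty": -0.035, "tz": 0, "twist": 0},
    {"tx": 0, "ty": -0.01, "tz": 0.03, "twist": 0},
    {"tx": 0, "ty": 0, "tz": 0.04, "twist": 0},
    {"tx": 0, "ty": 0, "tz": 0.035, "twist": 0},
    {"tx": 0, "ty": 0, "tz": 0.018, "twist": 0},
    {"tx": 0, "ty": 0, "tz": 0, "twist": 0},
    {"tx": 0, "ty": 0, "tz": 0, "twist": 0},
    {"tx": 0, "ty": 0, "tz": 0, "twist": 0},
    {"tx": 0, "ty": 0, "tz": 0, "twist": 0}
  ]
}}

```text
clock: 8.7
position: [0.425, 0.2151, 0.0749]
ee_rot: [2.207, 2.235, 0.003]
force: [-0.4, -0.5, -1.9]
width: 0.177
gripper_force: 25.0
```

```bash
cat > st.py <<'E'
from h import *
F=[];Z=[]
for i in range(8):
    arm.get_image("top");s=arm.observe();F.append(s["force"]);Z.append(s["position"])
print(s["clock"],np.mean(F,0).round(2),np.std(F,0).round(2),np.mean(Z,0).round(4),np.std(Z,0).round(4),s["width"])
E
python3 st.py
```

```text
9.1 [ 0.08 -0.16 -1.09] [0.31 0.36 0.39] [0.4244 0.2148 0.0742] [0.0002 0.0001 0.0003] 0.17070756661198686
```

>>> {"fn": "move_arm", "kwargs": {
  "motion": [
    {"tx": 0, "ty": 0, "tz": 0.01, "twist": 0},
    {"tx": 0, "ty": 0, "tz": 0.004, "twist": 0},
    {"tx": 0, "ty": 0, "tz": 0.001, "twist": 0},
    {"tx": 0, "ty": 0, "tz": 0, "twist": 0},
    {"tx": 0, "ty": 0, "tz": 0, "twist": 0}
  ]
}}

```text
clock: 9.6
position: [0.4239, 0.2144, 0.0587]
ee_rot: [2.207, 2.236, -0.001]
force: [-0.5, -0.6, 2.0]
width: 0.174
gripper_force: 25.0
```

```bash
python3 st.py
```

```text
10.0 [-1.   -1.75  1.15] [0.45 0.71 0.49] [0.4239 0.2146 0.0587] [0.0001 0.0001 0.    ] 0.17408480375854574
```

>>> {"fn": "move_arm", "kwargs": {
  "motion": [
    {"tx": 0, "ty": 0, "tz": 0.0008, "twist": 0},
    {"tx": 0, "ty": 0.003, "tz": 0, "twist": 0},
    {"tx": 0, "ty": 0.006, "tz": 0, "twist": 0},
    {"tx": 0, "ty": 0.006, "tz": 0, "twist": 0},
    {"tx": 0, "ty": 0.006, "tz": 0, "twist": 0},
    {"tx": 0, "ty": 0.006, "tz": 0, "twist": 0},
    {"tx": 0, "ty": 0.006, "tz": 0, "twist": 0},
    {"tx": 0, "ty": 0.006, "tz": 0, "twist": 0},
    {"tx": 0, "ty": 0.006, "tz": 0, "twist": 0}
  ]
}}

```text
clock: 10.9
position: [0.4696, 0.2153, 0.0579]
ee_rot: [-2.207, -2.236, 0.0]
force: [-1.4, -0.1, 2.6]
width: 0.173
gripper_force: 25.0
```

>>> {"fn": "move_arm", "kwargs": {
  "motion": [
    {"tx": 0, "ty": 0.006, "tz": 0, "twist": 0},
    {"tx": 0, "ty": 0.006, "tz": 0, "twist": 0},
    {"tx": 0, "ty": 0.006, "tz": 0, "twist": 0}
  ]
}}

```text
clock: 11.2
position: [0.4876, 0.2155, 0.0579]
ee_rot: [2.207, 2.236, -0.0]
force: [-1.7, -0.2, 2.1]
width: 0.171
gripper_force: 25.0
```

>>> {"fn": "move_arm", "kwargs": {
  "motion": [
    {"tx": 0, "ty": 0.006, "tz": 0, "twist": 0},
    {"tx": 0, "ty": 0.006, "tz": 0, "twist": 0}
  ]
}}

```text
clock: 11.4
position: [0.4996, 0.2157, 0.0579]
ee_rot: [2.207, 2.236, -0.0]
force: [-2.5, 0.1, 1.6]
width: 0.174
gripper_force: 25.0
```

>>> {"fn": "move_arm", "kwargs": {
  "motion": [
    {"tx": 0, "ty": 0.006, "tz": 0, "twist": 0},
    {"tx": 0, "ty": 0.006, "tz": 0, "twist": 0},
    {"tx": 0, "ty": 0.006, "tz": 0, "twist": 0},
    {"tx": 0, "ty": 0.006, "tz": 0, "twist": 0},
    {"tx": 0, "ty": 0.006, "tz": 0, "twist": 0}
  ]
}}

```text
clock: 11.9
position: [0.5296, 0.2161, 0.0579]
ee_rot: [2.207, 2.236, -0.0]
force: [-1.3, -0.3, 2.1]
width: 0.175
gripper_force: 25.0
```

>>> {"fn": "move_arm", "kwargs": {
  "motion": [
    {"tx": 0, "ty": 0.006, "tz": 0, "twist": 0},
    {"tx": 0, "ty": 0.006, "tz": 0, "twist": 0},
    {"tx": 0, "ty": 0.006, "tz": 0, "twist": 0},
    {"tx": 0, "ty": 0.006, "tz": 0, "twist": 0},
    {"tx": 0, "ty": 0.006, "tz": 0, "twist": 0}
  ]
}}

```text
clock: 12.4
position: [0.5595, 0.2165, 0.0579]
ee_rot: [2.207, 2.236, -0.0]
force: [-2.1, -0.1, 1.5]
width: 0.172
gripper_force: 25.0
```

>>> {"fn": "move_arm", "kwargs": {
  "motion": [
    {"tx": 0, "ty": 0.002, "tz": 0, "twist": 0},
    {"tx": 0, "ty": 0, "tz": 0, "twist": 0},
    {"tx": 0, "ty": 0, "tz": 0, "twist": 0}
  ]
}}

```text
clock: 12.7
position: [0.5619, 0.2165, 0.0582]
ee_rot: [2.206, 2.235, 0.002]
force: [2.0, -0.4, 1.2]
width: 0.169
gripper_force: 25.0
```

>>> {"fn": "move_arm", "kwargs": {
  "motion": [
    {"tx": 0, "ty": 0, "tz": -0.02, "twist": 0},
    {"tx": 0, "ty": 0, "tz": -0.045, "twist": 0},
    {"tx": 0, "ty": 0, "tz": -0.045, "twist": 0},
    {"tx": -0.04, "ty": 0.002, "tz": -0.01, "twist": 0},
    {"tx": -0.04, "ty": 0.003, "tz": 0, "twist": 0},
    {"tx": -0.04, "ty": 0.003, "tz": 0, "twist": 0},
    {"tx": -0.04, "ty": 0.003, "tz": 0, "twist": 0},
    {"tx": -0.04, "ty": 0.002, "tz": 0, "twist": 0},
    {"tx": -0.037, "ty": 0, "tz": 0.015, "twist": 0},
    {"tx": 0, "ty": 0, "tz": 0.045, "twist": 0},
    {"tx": 0, "ty": 0, "tz": 0.045, "twist": 0},
    {"tx": 0, "ty": 0, "tz": 0.025, "twist": 0}
  ]
}}

```text
clock: 13.9
position: [0.575, -0.0212, 0.0446]
ee_rot: [-2.206, -2.233, 0.005]
force: [-0.3, -0.8, -1.6]
width: 0.17
gripper_force: 25.0
```

>>> {"fn": "move_arm", "kwargs": {
  "motion": [
    {"tx": 0, "ty": 0, "tz": 0.01, "twist": 0},
    {"tx": 0, "ty": 0, "tz": 0, "twist": 0},
    {"tx": 0, "ty": 0, "tz": 0, "twist": 0}
  ]
}}

```text
clock: 14.2
position: [0.5781, -0.0199, 0.0391]
ee_rot: [2.206, 2.236, 0.002]
force: [0.4, 0.4, -0.6]
width: 0.175
gripper_force: 25.0
```

>>> {"fn": "move_arm", "kwargs": {
  "motion": [
    {"tx": 0, "ty": 0, "tz": 0.008, "twist": 0},
    {"tx": 0, "ty": 0, "tz": 0.0035, "twist": 0},
    {"tx": 0, "ty": 0, "tz": 0, "twist": 0},
    {"tx": 0, "ty": 0, "tz": 0, "twist": 0}
  ]
}}

```text
clock: 14.6
position: [0.5775, -0.0204, 0.0268]
ee_rot: [2.206, 2.236, 0.001]
force: [0.8, -0.7, 0.5]
width: 0.173
gripper_force: 25.0
```

>>> {"fn": "move_arm", "kwargs": {
  "motion": [
    {"tx": 0, "ty": 0, "tz": 0, "twist": 0},
    {"tx": 0, "ty": 0, "tz": 0, "twist": 0},
    {"tx": 0, "ty": 0, "tz": 0, "twist": 0},
    {"tx": 0, "ty": 0, "tz": 0, "twist": 0},
    {"tx": 0, "ty": 0, "tz": 0, "twist": 0}
  ],
  "gripper": -0.2
}}

```text
clock: 15.1
position: [0.5772, -0.0203, 0.0265]
ee_rot: [2.207, 2.236, 0.0]
force: [0.1, -0.4, 0.3]
width: 0.561
gripper_force: 0.0
```

>>> {"fn": "move_arm", "kwargs": {
  "motion": [
    {"tx": 0, "ty": 0, "tz": -0.02, "twist": 0},
    {"tx": 0, "ty": 0, "tz": -0.04, "twist": 0},
    {"tx": 0, "ty": 0, "tz": -0.045, "twist": 0},
    {"tx": 0, "ty": 0, "tz": -0.045, "twist": 0},
    {"tx": 0, "ty": 0, "tz": -0.02, "twist": 0},
    {"tx": 0, "ty": 0, "tz": 0, "twist": 0}
  ]
}}

```text
clock: 15.7
position: [0.5791, -0.0199, 0.2001]
ee_rot: [2.204, 2.233, 0.007]
force: [0.1, -0.5, 0.3]
width: 0.598
gripper_force: 0.0
```

>>> {"fn": "move_arm", "kwargs": {
  "motion": [
    {"tx": 0.045, "ty": -0.003, "tz": 0, "twist": 0},
    {"tx": 0.045, "ty": -0.003, "tz": 0, "twist": 0},
    {"tx": 0.045, "ty": -0.002, "tz": 0, "twist": 0},
    {"tx": 0.045, "ty": -0.002, "tz": 0, "twist": 0},
    {"tx": 0.045, "ty": -0.002, "tz": 0, "twist": 0},
    {"tx": 0.01, "ty": 0, "tz": 0, "twist": 0}
  ]
}}

```text
clock: 16.3
position: [0.5596, 0.2211, 0.1956]
ee_rot: [-2.196, -2.242, -0.001]
force: [0.1, 0.2, -0.3]
width: 0.601
gripper_force: 0.0
```

>>> {"fn": "move_arm", "kwargs": {
  "motion": [
    {"tx": 0, "ty": 0, "tz": 0, "twist": -0.0833},
    {"tx": 0, "ty": 0, "tz": 0, "twist": -0.0833},
    {"tx": 0, "ty": 0, "tz": 0, "twist": -0.0833},
    {"tx": 0, "ty": 0, "tz": 0, "twist": -0.0833},
    {"tx": 0, "ty": 0, "tz": 0, "twist": -0.0833},
    {"tx": 0, "ty": 0, "tz": 0, "twist": -0.0833},
    {"tx": 0, "ty": 0, "tz": 0, "twist": 0},
    {"tx": 0, "ty": 0, "tz": 0, "twist": 0}
  ]
}}

```text
clock: 17.1
position: [0.5619, 0.2139, 0.1955]
ee_rot: [-1.189, -2.907, 0.001]
force: [0.1, -0.4, 0.3]
width: 0.601
gripper_force: 0.0
```

Run:
```python
from h import *
s=arm.observe();print(s["position"],s["ee_rot"],s["joints"].round(2))
c=arm.calibration("wrist");np.save("w4T.npy",c["T"])
im=arm.get_image("wrist");bgr=im[:,:,::-1].copy();cv2.imwrite("pics/w4.png",bgr)
for q,z in(("ear",.069),("ear_corner",.028),("far_corner",.028),("block",0)):
  for r in arm.place_of("wrist",q):
    u=np.array(r["point"])*[512,384];print(q,round(r["conf"],2),u.round(1),onz("wrist",u,z,c).round(4))
```

```text
[0.56188629 0.21392586 0.1955224 ] [-1.18926820e+00 -2.90666820e+00  1.27210588e-03] [ 0.08  0.55 -0.8   1.62  0.42  1.15 -0.03]
ear 0.63 [297.  155.1] [0.5681 0.2638 0.069 ]
ear_corner 0.73 [307.4 147.3] [0.5786 0.2776 0.028 ]
far_corner 0.6 [130.6 116.5] [0.4101 0.1615 0.028 ]
far_corner 0.26 [391.7 189. ] [0.6889 0.3216 0.028 ]
block 0.64 [ 92.5 234.5] [ 0.4599 -0.0206  0.    ]
```

View pics/w4.png

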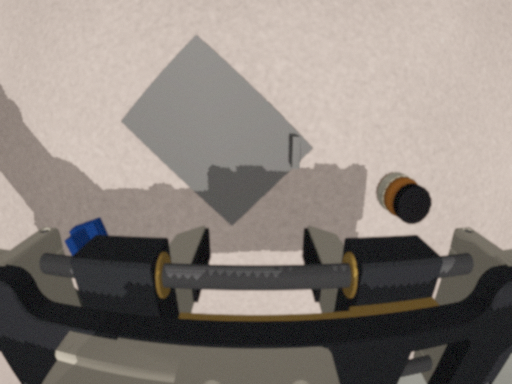

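The wrist view shows the ear edge-on at (296,150), its thickness along the fingers' closing line, and the block is out of view below.

>>> {"fn": "move_arm", "kwargs": {
  "motion": [
    {"tx": 0.016, "ty": 0.02, "tz": 0.02, "twist": 0},
    {"tx": 0.0155, "ty": 0.019, "tz": 0.035, "twist": 0},
    {"tx": 0, "ty": 0, "tz": 0.04, "twist": 0},
    {"tx": 0, "ty": 0, "tz": 0.02, "twist": 0},
    {"tx": 0, "ty": 0, "tz": 0, "twist": 0},
    {"tx": 0, "ty": 0, "tz": 0, "twist": 0},
    {"tx": 0, "ty": 0, "tz": 0, "twist": 0}
  ]
}}

```text
clock: 18.05
position: [0.5677, 0.2651, 0.0832]
ee_rot: [1.184, 2.908, 0.003]
force: [-0.0, -0.0, 0.7]
width: 0.603
gripper_force: 0.0
```

Run:
```python
from h import *
s=arm.observe();print(s["position"],s["ee_rot"])
c=arm.calibration("wrist")
im=arm.get_image("wrist");bgr=im[:,:,::-1].copy();cv2.imwrite("pics/w5.png",bgr);np.save("w5T.npy",c["T"])
for q,z in(("ear",.069),("ear_corner",.028),("far_corner",.028)):
  for r in arm.place_of("wrist",q):
    u=np.array(r["point"])*[512,384];print(q,round(r["conf"],2),u.round(1),onz("wrist",u,z,c).round(4))
cv2.imwrite("pics/w5c.png",cv2.resize(bgr[110:340,150:370],None,fx=2.6,fy=2.6,interpolation=2))
```

```text
[0.56765561 0.26510506 0.08317728] [1.18374227 2.90835992 0.00321953]
ear 0.6 [253.7 231.6] [0.5666 0.2643 0.069 ]
far_corner 0.93 [ 43.4 166.7] [0.4104 0.158  0.028 ]
```

View pics/w5c.png

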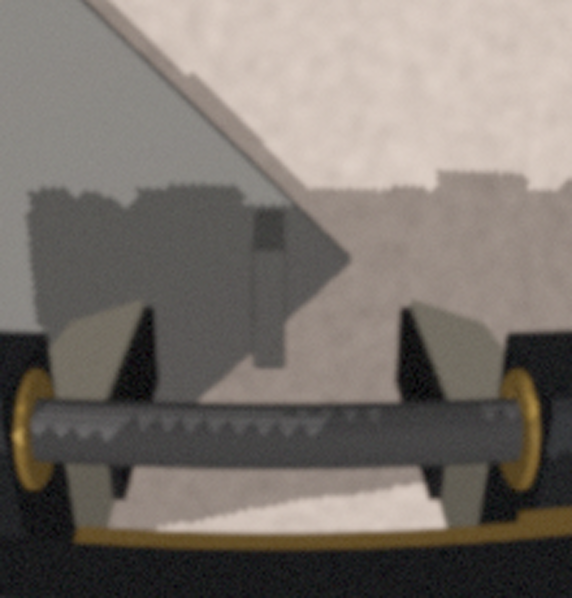

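The crop shows the ear (269,308) between the open pads (150 and 402), nearly midway and square to them.

>>> {"fn": "move_arm", "kwargs": {
  "motion": [
    {"tx": 0, "ty": -0.001, "tz": 0.02, "twist": 0},
    {"tx": 0, "ty": 0, "tz": 0.015, "twist": 0},
    {"tx": 0, "ty": 0, "tz": 0.009, "twist": 0},
    {"tx": 0, "ty": 0, "tz": 0, "twist": 0},
    {"tx": 0, "ty": 0, "tz": 0, "twist": 0},
    {"tx": 0, "ty": 0, "tz": 0, "twist": 0}
  ]
}}

```text
clock: 18.85
position: [0.5664, 0.2641, 0.0381]
ee_rot: [1.183, 2.91, 0.001]
force: [-0.1, 0.7, 0.1]
width: 0.598
gripper_force: 0.0
```

>>> {"fn": "move_arm", "kwargs": {
  "motion": [
    {"tx": 0, "ty": 0, "tz": 0, "twist": 0},
    {"tx": 0, "ty": 0, "tz": 0, "twist": 0},
    {"tx": 0, "ty": 0, "tz": 0, "twist": 0},
    {"tx": 0, "ty": 0, "tz": 0, "twist": 0},
    {"tx": 0, "ty": 0, "tz": 0, "twist": 0},
    {"tx": 0, "ty": 0, "tz": 0, "twist": 0},
    {"tx": 0, "ty": 0, "tz": 0, "twist": 0},
    {"tx": 0, "ty": 0, "tz": 0, "twist": 0}
  ],
  "gripper": 1,
  "squeeze": 5
}}

```text
clock: 19.65
position: [0.5661, 0.264, 0.0374]
ee_rot: [-1.183, -2.91, -0.0]
force: [0.2, 0.8, -1.5]
width: 0.09
gripper_force: 5.0
```

```bash
python3 st.py
```

```text
20.05 [-0.06  0.68 -0.48] [0.57 0.36 0.47] [0.5661 0.2639 0.0374] [0. 0. 0.] 0.08577637922400322
```

>>> {"fn": "move_arm", "kwargs": {
  "motion": [
    {"tx": 0, "ty": 0, "tz": -0.001, "twist": 0},
    {"tx": 0, "ty": -0.0002, "tz": -0.001, "twist": 0},
    {"tx": 0, "ty": -0.0002, "tz": -0.001, "twist": 0},
    {"tx": 0, "ty": -0.0002, "tz": -0.001, "twist": 0},
    {"tx": 0, "ty": -0.0002, "tz": -0.001, "twist": 0},
    {"tx": 0, "ty": -0.0002, "tz": -0.001, "twist": 0},
    {"tx": 0, "ty": 0, "tz": 0, "twist": 0}
  ],
  "squeeze": 7
}}

```text
clock: 20.75
position: [0.5653, 0.2629, 0.0436]
ee_rot: [1.183, 2.91, -0.0]
force: [-0.2, 0.5, -0.9]
width: 0.097
gripper_force: 7.0
```

```bash
python3 st.py
python3 - <<'E'
from h import *
c=arm.calibration("wrist");im=arm.get_image("wrist");cv2.imwrite("pics/w6.png",im[:,:,::-1])
for q,z in(("far_corner",.028),):
  for r in arm.place_of("wrist",q):
    u=np.array(r["point"])*[512,384];print(q,round(r["conf"],2),u.round(1),onz("wrist",u,z,c).round(4))
b=cv2.imread("pics/w6.png");b0=cv2.imread("pics/w5.png")
im=arm.get_image("scene");cv2.imwrite("pics/s6.png",cv2.resize(im[110:200,230:350,::-1],None,fx=6,fy=6,interpolation=2))
E
```

```text
21.15 [-0.14  0.01 -1.83] [0.7  0.48 0.45] [0.5653 0.263  0.0434] [0.     0.     0.0001] 0.09532787466504392
far_corner 0.83 [ 18.  178.9] [0.4116 0.1579 0.028 ]
```

View pics/s6.png

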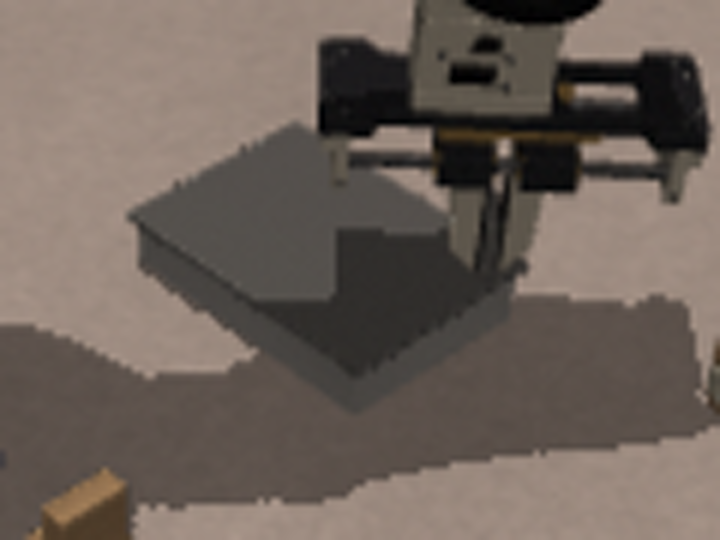

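The scene crop shows the held ear at (500,270) and the cover apparently tipping at the ear while the tray stays put. The pads opening 0.9 mm fits a tilt, not a straight lift.

>>> {"fn": "move_arm", "kwargs": {
  "motion": [
    {"tx": 0, "ty": -0.0002, "tz": -0.001, "twist": 0},
    {"tx": 0, "ty": -0.0002, "tz": -0.001, "twist": 0},
    {"tx": 0, "ty": -0.0002, "tz": -0.001, "twist": 0},
    {"tx": 0, "ty": -0.0002, "tz": -0.001, "twist": 0},
    {"tx": 0, "ty": -0.0002, "tz": -0.001, "twist": 0},
    {"tx": 0, "ty": 0, "tz": 0, "twist": 0}
  ]
}}

```text
clock: 21.9
position: [0.5646, 0.2626, 0.0487]
ee_rot: [1.183, 2.91, 0.001]
force: [-1.5, 2.0, -1.6]
width: 0.101
gripper_force: 7.1
```

```bash
python3 st.py
```

```text
22.3 [-0.81  1.47 -1.48] [0.35 0.55 0.47] [0.5647 0.2625 0.0485] [0.     0.0001 0.0001] 0.10237508346864299
```

>>> {"fn": "move_arm", "kwargs": {
  "motion": [
    {"tx": 0, "ty": -0.0002, "tz": -0.001, "twist": 0},
    {"tx": 0, "ty": -0.0002, "tz": -0.001, "twist": 0},
    {"tx": 0, "ty": -0.0002, "tz": -0.001, "twist": 0},
    {"tx": 0, "ty": -0.0002, "tz": -0.001, "twist": 0},
    {"tx": 0, "ty": -0.0002, "tz": -0.001, "twist": 0},
    {"tx": 0, "ty": 0, "tz": 0, "twist": 0}
  ]
}}

```text
clock: 22.9
position: [0.564, 0.2614, 0.0535]
ee_rot: [1.184, 2.91, -0.0]
force: [0.6, 0.7, -0.2]
width: 0.089
gripper_force: 7.0
```

```bash
python3 st.py
python3 - <<'E'
from h import *
for n in("wrist","scene"):
  c=arm.calibration(n);im=arm.get_image(n)
  for q,z in(("far_corner",.028),("tray",0)):
   for r in arm.place_of(n,q):
    u=np.array(r["point"])*[512,384];print(n,q,round(r["conf"],2),u.round(1),onz(n,u,z,c).round(4))
E
```

```text
23.3 [-0.27 -0.26 -1.  ] [0.3  0.42 0.74] [0.5639 0.2615 0.0534] [0.     0.0001 0.    ] 0.08666213414926836
wrist far_corner 0.9 [ 13.7 180.5] [0.4012 0.1422 0.028 ]
scene tray 0.79 [280.7 158.8] [0.492  0.2085 0.    ]
```

The tray hasn't moved in the scene view, and the cover has come free. Next: grip harder and lift.

>>> {"fn": "move_arm", "kwargs": {
  "motion": [
    {"tx": 0, "ty": 0, "tz": 0, "twist": 0},
    {"tx": 0, "ty": 0, "tz": 0, "twist": 0},
    {"tx": 0, "ty": 0, "tz": -0.005, "twist": 0},
    {"tx": 0, "ty": 0, "tz": -0.01, "twist": 0},
    {"tx": 0, "ty": 0, "tz": -0.02, "twist": 0},
    {"tx": 0, "ty": 0, "tz": -0.02, "twist": 0},
    {"tx": 0, "ty": 0, "tz": -0.02, "twist": 0},
    {"tx": 0, "ty": 0, "tz": -0.02, "twist": 0},
    {"tx": 0, "ty": 0, "tz": -0.02, "twist": 0},
    {"tx": 0, "ty": 0, "tz": -0.02, "twist": 0},
    {"tx": 0, "ty": 0, "tz": -0.01, "twist": 0},
    {"tx": 0, "ty": 0, "tz": -0.01, "twist": 0}
  ],
  "squeeze": 35
}}

```text
clock: 24.8
position: [0.5639, 0.2616, 0.2095]
ee_rot: [1.183, 2.91, 0.001]
force: [-0.2, 1.0, -1.3]
width: 0.085
gripper_force: 35.0
```

```bash
python3 st.py
python3 - <<'E'
from h import *
for n in("top","scene","wrist"):
  c=arm.calibration(n);im=arm.get_image(n)
  for q,z in(("far_corner",.2),("tray",0),("cover",.2),("mat",0),("block",0)):
   for r in arm.place_of(n,q):
    u=np.array(r["point"])*[512,384];print(n,q,round(r["conf"],2),u.round(1),onz(n,u,z,c).round(4))
E
```

```text
25.2 [ 0.12 -0.19 -0.73] [0.58 0.29 0.93] [0.5639 0.2615 0.2084] [0.0003 0.0003 0.0012] 0.08268312759871188
top mat 0.69 [328.7 238.5] [ 0.4636 -0.2144  0.    ]
top block 0.9 [256.  196.9] [ 0.5807 -0.0175  0.    ]
top block 0.66 [257.8 239.7] [ 0.4623 -0.0211  0.    ]
scene far_corner 0.82 [254.  101.4] [0.4158 0.1555 0.2   ]
scene tray 0.88 [284.3 157.2] [0.4939 0.2234 0.    ]
scene cover 0.8 [288.4 105.8] [0.4983 0.2172 0.2   ]
scene mat 0.65 [165.8 216.7] [ 0.4686 -0.2106  0.    ]
scene block 0.87 [220.8 185.7] [ 0.4675 -0.0196  0.    ]
scene block 0.77 [241.6 207.2] [ 0.577  -0.0272  0.    ]
wrist far_corner 0.58 [ 12.8 180.3] [0.4104 0.1576 0.2   ]
wrist tray 0.64 [193.7 155.1] [0.4968 0.2177 0.    ]
wrist cover 0.76 [123.8 202. ] [0.4905 0.217  0.2   ]
```

>>> {"fn": "move_arm", "kwargs": {
  "motion": [
    {"tx": -0.005, "ty": -0.006, "tz": 0, "twist": 0},
    {"tx": -0.01, "ty": -0.012, "tz": 0, "twist": 0},
    {"tx": -0.015, "ty": -0.0175, "tz": 0, "twist": 0},
    {"tx": -0.015, "ty": -0.0175, "tz": 0, "twist": 0},
    {"tx": -0.015, "ty": -0.0175, "tz": 0, "twist": 0},
    {"tx": -0.015, "ty": -0.0175, "tz": 0, "twist": 0},
    {"tx": -0.015, "ty": -0.0175, "tz": 0, "twist": 0},
    {"tx": -0.015, "ty": -0.0175, "tz": 0, "twist": 0},
    {"tx": -0.015, "ty": -0.0175, "tz": 0, "twist": 0},
    {"tx": -0.015, "ty": -0.0175, "tz": 0, "twist": 0},
    {"tx": -0.015, "ty": -0.0175, "tz": 0, "twist": 0},
    {"tx": -0.015, "ty": -0.0175, "tz": 0, "twist": 0}
  ]
}}

```text
clock: 27.3
position: [0.5468, 0.0057, 0.2084]
ee_rot: [1.185, 2.909, -0.001]
force: [1.2, -0.7, -0.2]
width: 0.085
gripper_force: 35.0
```

>>> {"fn": "move_arm", "kwargs": {
  "motion": [
    {"tx": -0.015, "ty": -0.0175, "tz": 0, "twist": 0},
    {"tx": -0.015, "ty": -0.0175, "tz": 0, "twist": 0},
    {"tx": -0.015, "ty": -0.0175, "tz": 0, "twist": 0},
    {"tx": -0.015, "ty": -0.0175, "tz": 0, "twist": 0},
    {"tx": -0.015, "ty": -0.0175, "tz": 0, "twist": 0},
    {"tx": -0.015, "ty": -0.0175, "tz": 0, "twist": 0},
    {"tx": -0.0115, "ty": -0.0135, "tz": 0, "twist": 0},
    {"tx": -0.01, "ty": -0.0115, "tz": 0, "twist": 0},
    {"tx": -0.005, "ty": -0.0055, "tz": 0, "twist": 0},
    {"tx": 0, "ty": 0, "tz": 0, "twist": 0},
    {"tx": 0, "ty": 0, "tz": 0, "twist": 0},
    {"tx": 0, "ty": 0, "tz": 0, "twist": 0}
  ]
}}

```text
clock: 28.5
position: [0.5365, -0.1689, 0.2086]
ee_rot: [1.181, 2.911, 0.001]
force: [0.4, -0.2, -0.9]
width: 0.081
gripper_force: 35.0
```

```bash
python3 st.py
python3 - <<'E'
from h import *
for n in("top","scene","wrist"):
  c=arm.calibration(n);im=arm.get_image(n)
  if n=="scene":cv2.imwrite("pics/s7.png",im[:,:,::-1])
  for q,z in(("far_corner",.2),("tray",0),("cover",.2),("mat",0),("block",0)):
   for r in arm.place_of(n,q):
    u=np.array(r["point"])*[512,384];print(n,q,round(r["conf"],2),u.round(1),onz(n,u,z,c).round(4))
E
```

```text
28.9 [-0.15  0.06 -0.98] [0.29 0.61 0.41] [ 0.5364 -0.1695  0.2085] [0.0001 0.0003 0.    ] 0.08452310636992647
top far_corner 0.63 [373.  269.9] [ 0.3785 -0.2728  0.2   ]
top tray 0.79 [169.7 227.4] [0.4984 0.2197 0.    ]
top tray 0.56 [135.2 150.9] [0.7166 0.3231 0.    ]
top cover 0.86 [343.6 230.7] [ 0.4658 -0.2121  0.2   ]
top mat 0.66 [329.7 239.1] [ 0.4619 -0.217   0.    ]
top mat 0.52 [374.4 267.6] [ 0.3842 -0.3339  0.    ]
top block 0.92 [259.3 242.3] [ 0.4552 -0.025   0.    ]
top block 0.51 [259.1 199.9] [ 0.5722 -0.0261  0.    ]
scene far_corner 0.94 [110.2 154.7] [ 0.381  -0.2747  0.2   ]
scene tray 0.76 [282.1 159.5] [0.4978 0.2095 0.    ]
scene tray 0.16 [179.9 155.9] [ 0.2659 -0.0382  0.    ]
scene cover 0.59 [150.  159.6] [ 0.4592 -0.21    0.2   ]
scene mat 0.8 [161.4 216.9] [ 0.4613 -0.2202  0.    ]
scene block 0.73 [217.5 183.4] [ 0.4528 -0.0214  0.    ]
scene block 0.6 [245.3 204.6] [ 0.5759 -0.0126  0.    ]
wrist far_corner 0.77 [ 12.7 178.3] [ 0.3818 -0.2728  0.2   ]
wrist cover 0.87 [122.  204.3] [ 0.4628 -0.2169  0.2   ]
wrist mat 0.96 [193.4 154.2] [ 0.4681 -0.2135  0.    ]
wrist block 0.88 [299.4  40.9] [ 0.4585 -0.0202  0.    ]
wrist block 0.82 [361.4 113. ] [ 0.5774 -0.0231  0.    ]
```

View pics/s7.png

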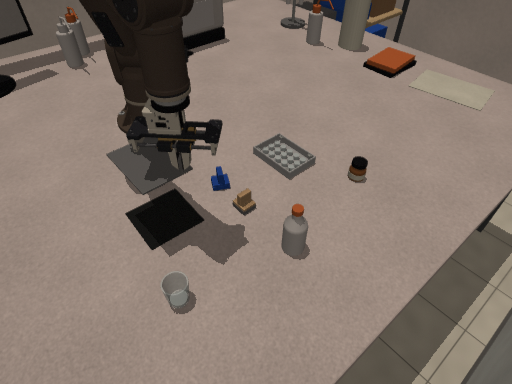

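The scene view shows the cover held level at (150,160) above the mat (163,217). The open tray is in its place (284,155), the block stands at (245,202), and the bottle, jar and beaker are where they were.

```bash
python3 -c "
from cell import arm
print(arm.sign_off())"
```

```text
the job is handed in; nothing more can be done
None
```

The cover was wiped in one pass from the plain end to the ear end at about 3 N and the block stood back on the bench. The cover was then peeled off by its ear with the tray left in place, and handed in held level and still about 20 cm above the bench over the mat, after 29 s, bystanders untouched; no verdict came back.

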